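# Seat a plaster casting in the carving fixture and close the fork clamp

### The arm

A 6-joint arm with a two-finger parallel gripper is mounted at the origin on the work surface. World frame = base frame: x ahead of the robot, y to its left, z up, the work surface at z = 0. Lengths are in mm, angles in rad, forces in N, time in s.
With the tool pointing down it reaches from about 400 to 925 mm from the base axis. Payload 12.5 kg.
Tool frame: the origin (TCP) lies at the very end of the fingers, on their centre line; the grasp point (between the pads) lies 19 mm behind it (env.tcp_to_grasp is the distance from the TCP to the grasp point, in mm); z points along the fingers, x is the direction in which the jaws open and shut, and the axes are right-handed (so a half turn about z gives the same grasp; the last joint's range is limited). The gripper opens to 95 mm and grips with 3 to 60 N. Pads are 20 mm wide; open, the fingers measure 119 mm over their backs; the gripper's body (75 mm by 180 mm) begins 59 mm behind the grasp point.
Start: joints at [-1.294, 0.491, 1.559, -0, 1.092, -0.106], TCP at [233.473, -579.773, 214.661] pointing down, gripper open.
Joint ranges: [-3.1, 3.1], [-0.84, 2.19], [0.05, 2.79], [-1.13, 4.28], [0.06, 2.93], [-2.69, 2.69]. Speed limits (rad/s): [2.22, 2.22, 2.79, 3.14, 3.14, 3.14].

### API

Orientations are given as [roll, pitch, yaw] about the fixed x, y, z axes, in that order (R = Rz(yaw) Ry(pitch) Rx(roll)).
In Python, from cell import env, vision, job gives the robot as it stands.
- The arm moves only by the shell command python3 -m pendant 'ROWS' [OPENING]. ROWS is JSON, a list of rows, each a list of 4 numbers: the shift along the tool's x, y, z in mm, then the turn about the tool's z in degrees. In form: [[tx, ty, tz, turn], ...]. A call has 1 to 8 rows; each row is the pose to reach, as a shift and turn from the pose measured when the call began, along the tool's axes at that moment; what a row does not reach only later rows make up. A row lasts 1/8 s, in which the tool goes at most 62.5 mm and 10.7 degrees, less where a joint would pass 70% of its speed; a pose out of reach is approached as far as the arm can. A call with a gripper value outside its range is refused whole. OPENING is the closure, from 0 (fully open) to 1 (shut), set as the call begins (- or left out, the last holds). The fingers move at their own pace and stop on an object; the grip force is fixed at half the most. Time passes only in rows, so rows that repeat a pose let the fingers close. It gives the time, the measured TCP pose, the force and the opening at its end, in the units of the state.
- env.state(): the state, without advancing time (a new reading comes with each control period).
- vision.read_camera(name): name is "scene" or "top" or "wrist"; returns a dict with "pixels" (420x560x3 uint8, red, green, blue), "intrinsics" (3x3 intrinsics, pixels), "R" (3x3) and "t" (3): a world point X has camera coordinates R X + t; the wrist camera has in their place "tool_from_camera" (4x4, takes a point from camera to tool coordinates, whose origin is the TCP and whose axes are the tool frame's). Camera axes: x right, y down, z forward; pixel columns grow to the right and rows downward; lengths in mm; the calibration is good to about 2 mm. A picture is of the moment at which its call begins: read the wrist's pose just before it. There is no depth.
- job.job_done(): hands the job in, once; it reports no verdict.
Trained networks look in a picture, given as the dict that the camera call returned (one of the last four; its "shot" number tells which), for a name from the list of things; names that differ only in an ending like _2 or _b are one class to them, and where a whole thing is asked for, a point or a joint stands for the part that bears it (a point fixed in the world has none). Each returns a list of dicts, best first, with "confidence" (0 to 1); they miss things now and then, are a little off and sometimes report something else, mostly with a low value. They report only what shows in the picture. A call takes as long as a camera call. They do not tell look-alikes from the thing itself.
- vision.find_in(picture, query): "at" ([x, y, z] in mm, in the coordinates of the camera as it stood for that picture, good to about 4 mm: the middle of the surface that is visible of it).
- vision.regions_of(picture, query): "pixels" (420x560 bool, what is visible of it).
The state is a dict: "t": time; "joints": joint angles; "qvel": joint speeds; "tau": joint torques, N m; "eef_pos": TCP position; "tcp_rot": TCP orientation; "ft_force": force on the tool from outside, world axes, zero at the start; "moment": the same for the moment, N m; "opening": opening from 0.0 (shut) to 1.0 (fully open).
Only numpy, scipy, OpenCV 4.12 (cv2) and the standard library are available. Lean on these libraries where they do the work, as an engineer would, in place of code of your own. Each camera call takes 0.05 s, during which the arm holds its last target.

### The job

Load the small plaster beast on its oblong plinth into the wooden nest of the carving fixture, pressing it gently down until you feel that it sits fully home on the nest floor. Only then swing the hinged steel fork over and close it fully, without using the fork to force the casting down. Let go of everything and leave the plaster pagoda, the white tub and the bottle where they are.

Things in the scene. Friction and masses are not known exactly. Their poses are not given: they have to be found in the camera images.
- casting_mid (a point): Centre of the white plaster casting (about 190 g), 37 mm above its underside: a crouching beast on an oblong plinth, upright, z up. Plinth 64 mm along x, 72 along y, 26 high. The beast itself is 30 mm wide along x (flat flanks, pinch here), 46 long along y, from 26 to 61 mm above the underside; ball head at the -y end up to 74 mm. A half turn makes no difference in the nest.
- fixture: Carving fixture, fixed to the bench; origin on the bench under the nest's centre, z up, fork hinge on its +y side. Nest: open-topped pocket in a wooden block (90 mm along x, 98 along y, top 34 mm above the bench), 67 mm along x by 75 along y (1.5 mm play each side of the plinth), 22 mm deep, 5 mm bevel round its mouth. In it the casting chips under over 36 N.
- nest (a point): Centre of the nest's floor, 12 mm above the bench. Here is a stiff lift-out disc, 36 mm across, at first raised by an unknown 3 to 9 mm: it carries the casting's weight, yields to 12 to 14 N, stays where left, and stops hard flush with the floor. So a casting just laid in stands proud; home means the hard stop is felt (20 N tells it clearly). Home, casting_mid is 37 mm above this point.
- clamp_hinge (a point): Middle of the fork's hinge line, fixed: 62 mm towards +y from the nest's centre, 42.7 mm above the bench; the line runs along x. Axes as for the fixture.
- clamp_bar (a point): Middle of the fork's round steel handle bar: 14 mm thick, 104 mm along x, 150 mm from the hinge line, joined to it by two flat prongs (12 mm wide, 8 thick, 44 apart inside). Pinch it across in the middle; it turns in the fingers. Closed, it lies 88 mm to the -y side of the nest's centre, 42.7 mm above the bench; the prongs then lie either side of the beast, 0.7 mm over a plinth that is home.
- clamp (a joint): Angle of the fork: 0 closed (level, at its hard stop), pi/2 upright, up to 2.25 thrown back to the +y side, where it starts. From the hinge the bar lies 150 mm x (-cos(angle) along y, sin(angle) along z). The hinge is stiff: the fork stays where it is left; a few newtons at the bar close it.
- pagoda_mid (a point): Bystander: plaster pagoda on a round foot 52 mm across, 88 mm tall; point half-way up. It and the casting may have changed places. Leave it alone.
- tub_mid (a point): Bystander: white lidded tub, 68 mm across, 85 mm tall; point half-way up. Leave it alone.
- glue_mid (a point): Bystander: slim white bottle, 42 mm across, 125 mm tall; point about half-way up. Leave it alone.
Not all that is in view belongs to the job. Leave any yellow look-alike of the fixture alone. What is shaped like the part that bears casting_mid but red or turquoise is not meant.

How it is judged:
By the outcome, as a careful person would: the job done as asked, in the order asked, and still so for the second after the job is handed in, with the robot touching nothing.
It also fails if it takes over 72 s, if anything falls off the work surface, if the arm or the gripper's body presses on something with over 40 N, if the wrist force passes 120 N, or if a joint passes its speed limit or range.

## Working session

There is one attempt and no reset: what is moved stays moved. The work goes in short steps, Python scripts to look and compute and a shell command to move; the robot and the scene stay as the last step left them, time stands still between calls to the robot, and variables do not carry over. Pictures are saved under pics/ and viewed, and the job is handed in when it is done.

```bash
ls; mkdir -p pics; cat > h.py <<'E'
import numpy as np, cv2
from cell import env, vision, job
from scipy.spatial.transform import Rotation as Ro
def save(p,name,crop=None,scale=1):
    im=p["pixels"][:,:,::-1]
    if crop: x0,y0,x1,y1=crop; im=im[y0:y1,x0:x1]
    if scale!=1: im=cv2.resize(im,None,fx=scale,fy=scale,interpolation=cv2.INTER_CUBIC)
    cv2.imwrite("pics/"+name,im)
def Rt(p,st=None):
    if "R" in p: return np.array(p["R"]),np.array(p["t"])
    T=np.eye(4);T[:3,:3]=Ro.from_euler('xyz',st["tcp_rot"]).as_matrix();T[:3,3]=st["eef_pos"]
    W=np.linalg.inv(T@np.array(p["tool_from_camera"]));return W[:3,:3],W[:3,3]
def world(p,at,st=None):
    R,t=Rt(p,st);return R.T@(np.array(at)-t)
def proj(p,X,st=None):
    R,t=Rt(p,st);c=np.array(p["intrinsics"])@(R@np.array(X)+t);return c[:2]/c[2]
def ray(p,uv,z,st=None):
    R,t=Rt(p,st);d=R.T@np.linalg.inv(p["intrinsics"])@np.array([uv[0],uv[1],1.]);o=-R.T@t
    return o+d*(z-o[2])/d[2]
E
python3 - <<'E'
from h import *
s=env.state();print(s)
for n in("scene","top","wrist"):
    p=vision.read_camera(n);save(p,n+"0.png")
    for q in("casting_mid","fixture","nest","clamp_bar","clamp_hinge","pagoda_mid","tub_mid","glue_mid"):
        try:
            for r in vision.find_in(p,q):
                print(n,q,round(r["confidence"],2),world(p,r["at"],s).round(),proj(p,world(p,r["at"],s),s).round())
        except Exception as e: print(n,q,e)
E
```

```text
pics
{'t': 0.0, 'joints': array([-1.29358422e+00,  4.91571531e-01,  1.55947697e+00, -2.64366795e-05,
        1.09167679e+00, -1.05610171e-01]), 'qvel': array([-0.00080143,  0.00227983, -0.00107925, -0.00056438,  0.00012625,
       -0.00076426]), 'tau': array([ 2.43007154e-03, -6.12643576e+01, -2.58174670e+01,  6.93218526e-02,
        4.83686663e-02, -6.41824590e-05]), 'eef_pos': array([ 233.4023663 , -579.51143475,  214.04483088]), 'tcp_rot': array([-3.14149657e+00,  1.12879759e-03, -1.18796179e+00]), 'ft_force': array([ 0.26056694,  0.52378253, -0.01505345]), 'moment': array([ 0.01430062,  0.05435795, -0.00929169]), 'opening': 1.0004382608711784}
scene casting_mid 0.94 [ 648. -200.   24.] [273. 268.]
scene casting_mid 0.88 [ 375. -551.   28.] [123. 195.]
scene casting_mid 0.85 [686.  52.  28.] [381. 265.]
scene fixture 0.87 [509. 143.  27.] [397. 199.]
scene fixture 0.73 [ 250. -349.   20.] [198. 150.]
scene fixture 0.5 [ 475. -194.   41.] [264. 204.]
scene nest 0.92 [504. 143.  26.] [396. 198.]
scene nest 0.9 [ 252. -347.   18.] [199. 151.]
scene nest 0.62 [ 474. -194.   40.] [265.
[... 561 characters left out ...]
07.]
top nest 0.83 [ 238. -357.   10.] [360. 307.]
top nest 0.77 [497. 137.  13.] [172. 213.]
top clamp_bar 0.76 [483. 216. 128.] [129. 218.]
top clamp_bar 0.58 [ 245. -399.   44.] [378. 307.]
top clamp_hinge 0.76 [497. 138.  22.] [171. 213.]
top clamp_hinge 0.56 [ 235. -361.   14.] [362. 309.]
top pagoda_mid 0.82 [ 461. -196.   55.] [297. 224.]
top tub_mid 0.9 [754. -47.  83.] [237. 110.]
top glue_mid 0.72 [771.  26.  84.] [208. 104.]
wrist casting_mid 0.71 [ 357. -555.   27.] [298.  65.]
wrist fixture 0.84 [ 242. -365.   34.] [ 73. 104.]
wrist nest 0.9 [ 243. -365.   31.] [ 74. 103.]
wrist clamp_bar 0.86 [ 245. -397.   45.] [100. 113.]
wrist clamp_hinge 0.78 [ 240. -369.   27.] [ 80. 108.]
```

View pics/scene0.png

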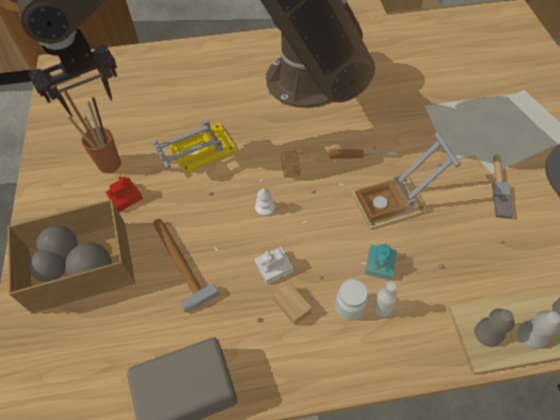

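View pics/top0.png

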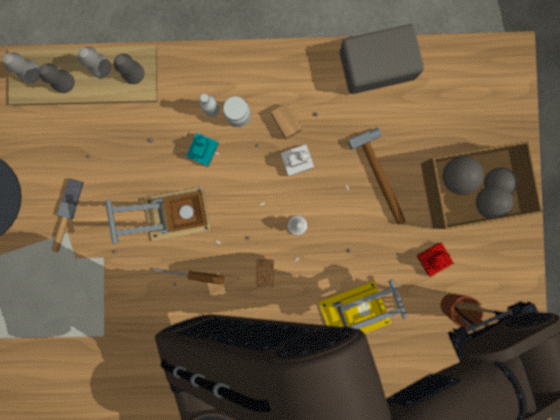

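View pics/wrist0.png

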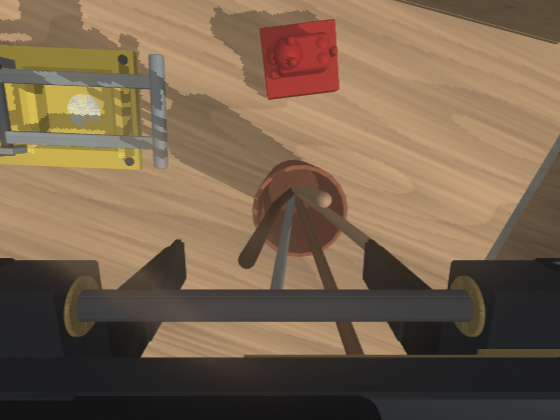

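The white beast is at scene (273,266) / top (297,160). The red one at scene (123,193) and the turquoise one at (381,262) have the same shape but the wrong colour, and the white pagoda at (265,202) is a stepped round piece. The wooden fixture is at scene (393,203) and the yellow look-alike at (200,148). I'll confirm with an enlarged crop.

```bash
cat >> h.py <<'E'
def go(target,yaw=None,s=None):
    """rows shift/turn from present pose to world TCP target & yaw"""
    s=s or env.state();R=Ro.from_euler('xyz',s["tcp_rot"]).as_matrix()
    d=R.T@(np.array(target)-s["eef_pos"]);t=0
    if yaw is not None:
        y0=np.arctan2(R[1,0],R[0,0]);t=-np.degrees((yaw-y0+np.pi)%(2*np.pi)-np.pi)
    return d.round(1),round(t,1)
E
python3 - <<'E'
from h import *
s=env.state()
p=vision.read_camera("top")
a=cv2.resize(p["pixels"][125:195,255:345],None,fx=5,fy=5,interpolation=cv2.INTER_CUBIC)
b=cv2.resize(p["pixels"][170:260,90:220],None,fx=4,fy=4,interpolation=cv2.INTER_CUBIC)
H=max(a.shape[0],b.shape[0]);f=lambda i:np.pad(i,((0,H-i.shape[0]),(0,0),(0,0)))
cv2.imwrite("pics/c1.png",cv2.resize(np.hstack([f(a),f(b)]),None,fx=.8,fy=.8)[:,:,::-1])
p=vision.read_camera("wrist");print(p["tool_from_camera"],p["intrinsics"])
E
```

```text
[[ 9.99999691e-01 -7.39803656e-04  2.64604695e-04  6.10378960e-01]
 [ 6.47555301e-04  9.66758793e-01  2.55689297e-01 -7.15951552e+01]
 [-4.44968793e-04 -2.55689047e-01  9.66758974e-01 -1.69186288e+02]
 [ 0.00000000e+00  0.00000000e+00  0.00000000e+00  1.00000000e+00]] [[342.58516523   0.         274.09583793]
 [  0.         342.58516523 211.51807841]
 [  0.           0.           1.        ]]
```

View pics/c1.png

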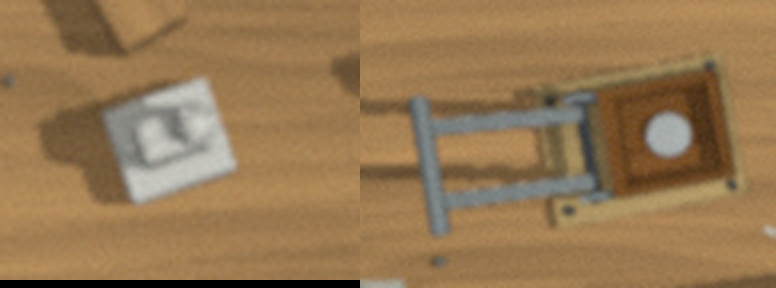

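Confirmed: the casting is the white beast at top (297,160), and the wooden fixture at top (180,213) is empty with its fork thrown back to the left (+y). Next I'll bring the wrist camera over the casting.

```bash
python3 - <<'E'
from h import *
print(go([643,-237,190],0.33))
E
```

```text
(array([-165. , -507.9,   24.6]), np.float64(-87.0))
```

```bash
python3 -m pendant '[[-19,-60,3,-10],[-38,-118,6,-20],[-57,-176,9,-30],[-76,-234,12,-40],[-95,-292,15,-50],[-114,-350,18,-60],[-133,-408,21,-70],[-152,-466,24,-80]]'; python3 - <<'E'
from h import *
print(go([643,-237,190],0.33))
E
```

```text
t: 2.45
eef_pos: [610.4, -263.2, 190.7]
tcp_rot: [3.141, -0.0, 0.214]
ft_force: [-0.0, -0.3, 0.3]
opening: 1.003
(array([ 37.4, -18.7,   0.7]), np.float64(-6.6))
```

```bash
python3 -m pendant '[[37,-19,1,-6.6],[37,-19,1,-6.6],[37,-19,1,-6.6]]'; cat > look.py <<'E'
import sys
from h import *
s=env.state();p=vision.read_camera("wrist");save(p,sys.argv[1])
np.savez("last.npz",pixels=p["pixels"],K=p["intrinsics"],T=p["tool_from_camera"],pos=s["eef_pos"],rot=s["tcp_rot"])
print(s["t"],s["eef_pos"],s["tcp_rot"])
for q in sys.argv[2:]:
    for r in vision.find_in(p,q):
        w=world(p,r["at"],s);print(q,round(r["confidence"],2),w.round(1),proj(p,w,s).round())
E
python3 look.py w1.png casting_mid
```

```text
t: 2.82
eef_pos: [642.1, -237.0, 189.5]
tcp_rot: [3.141, 0.0, 0.328]
ft_force: [0.4, -0.6, -0.2]
opening: 0.999
2.825 [ 642.09810695 -237.02579705  189.46683838] [3.14149895e+00 3.33979083e-04 3.28169117e-01]
casting_mid 0.7 [ 630.1 -193.3   23.5] [277. 148.]
```

View pics/w1.png

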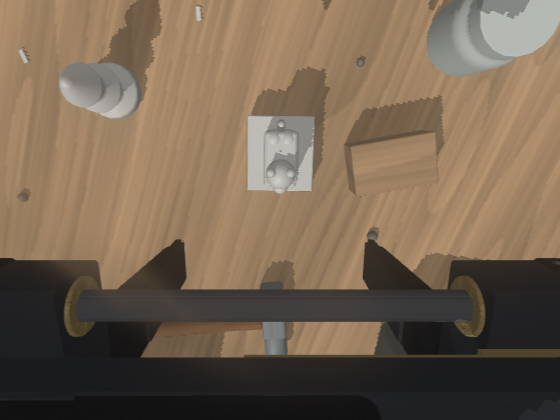

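The white beast sits at (281,155) with its head toward the bottom of the image (the -y end), nearly square to the tool. I'll fit its pose to the region mask.

```bash
cat > fit.py <<'E'
from h import *
from scipy.optimize import minimize
s=env.state();p=vision.read_camera("wrist");rs=vision.regions_of(p,"casting_mid")
print([(round(r["confidence"],2),int(r["pixels"].sum())) for r in rs])
cands=[r["pixels"] for r in rs if 1500<r["pixels"].sum()<12000]
m=np.array(cands[0]).astype(np.uint8)
S=4
def pts(x,y,a,z0=0):
    B=[(sx*32,sy*36,z) for sx in(-1,1) for sy in(-1,1) for z in(0,26)]
    c,sn=np.cos(a),np.sin(a)
    return [proj(p,[x+c*u-sn*v,y+sn*u+c*v,z0+w],s) for u,v,w in B]
ys,xs=np.nonzero(m);x0,y0,x1,y1=xs.min()-12,ys.min()-12,xs.max()+12,ys.max()+12
M=cv2.resize(m[y0:y1,x0:x1],None,fx=S,fy=S,interpolation=cv2.INTER_LINEAR)
def cost(q):
    P=((np.array(pts(q[0],q[1],q[2]/50))-[x0,y0]+.5)*S).astype(np.float32)
    im=np.zeros_like(M);cv2.fillConvexPoly(im,cv2.convexHull(P).round().astype(np.int32),1)
    return 1-(im&M).sum()/((im|M).sum())
w=world(p,vision.find_in(p,"casting_mid")[0]["at"],s)
best=min((minimize(cost,[w[0],w[1],50*a],method="Nelder-Mead",options=dict(initial_simplex=np.array([w[0],w[1],50*a])+np.array([[-5,-5,-4],[8,0,0],[0,8,0],[0,0,6]]))) for a in(.25,.33,.42)),key=lambda r:r.fun)
x,y,a=best.x[0],best.x[1],best.x[2]/50
print("fit",x,y,a,"iou",1-best.fun)
im=p["pixels"].copy();cv2.polylines(im,[cv2.convexHull(np.array(pts(x,y,a),np.float32)).round().astype(np.int32)],True,(255,0,0),1)
p2=dict(p);p2["pixels"]=im;save(p2,"fit1.png",(200,80,360,220),4)
print(go([x,y,150],a,s))
E
python3 fit.py
```

```text
[(0.69, 5034)]
fit 634.0821054094305 -197.37097526535067 0.3192096860351085 iou 0.9723627632336547
(array([  5.7, -40.8,  39.8]), np.float64(0.5))
```

View pics/fit1.png

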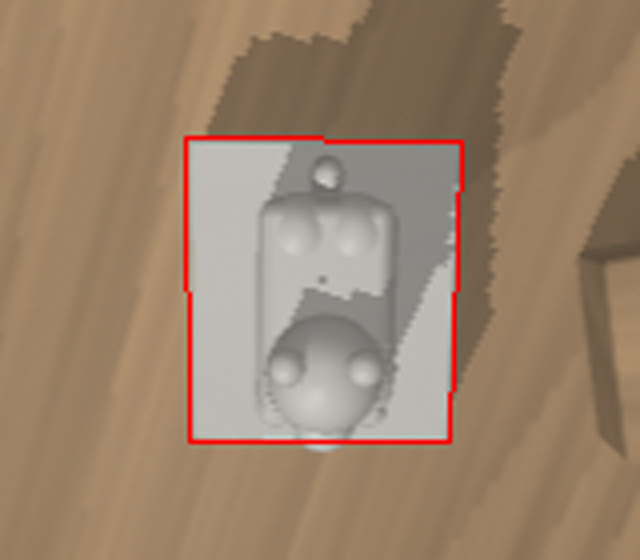

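The fit is good: casting centre (634.1, -197.4), yaw 0.319. I'll move above it with the jaws part closed, to clear the wood block on the right.

```bash
python3 -m pendant '[[6,-41,0,0.5],[6,-41,30,0.5],[6,-41,75,0.5],[6,-41,90,0.5],[6,-41,90,0.5]]' 0.35; python3 look.py w2.png casting_mid; python3 -c "
from h import *
print(go([634.1,-197.4,31],.319))"
```

```text
t: 3.7
eef_pos: [634.3, -197.4, 99.7]
tcp_rot: [-3.141, 0.001, 0.318]
ft_force: [0.2, 0.2, 0.5]
opening: 0.653
3.7 [ 634.31080853 -197.4313653    99.69916615] [-3.14141162e+00  5.81999736e-04  3.18081809e-01]
casting_mid 0.93 [ 630.4 -192.2   26.2] [272. 212.]
(array([-1. , -0.6, 70.4]), np.float64(-0.0))
```

View pics/w2.png

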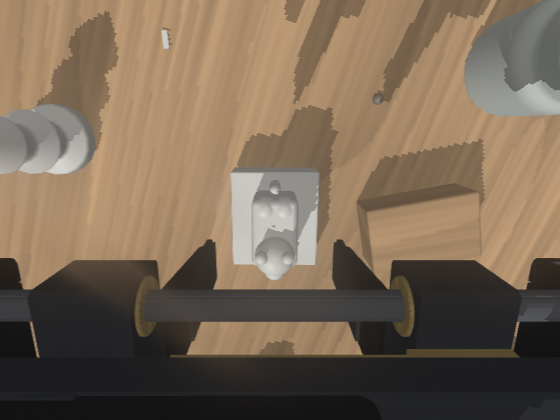

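The casting at (275,215) is centred between the finger tips at (213,245) and (337,245). I'll descend and close.

```bash
python3 -m pendant '[[0,0,35,0],[0,0,60,0],[0,0,68,0],[0,0,68,0]]' && python3 -m pendant '[[0,0,0,0],[0,0,0,0],[0,0,0,0],[0,0,0,0],[0,0,0,0]]' 1 && python3 -m pendant '[[0,0,-20,0],[0,0,-70,0],[0,0,-100,0],[0,0,-100,0]]'; python3 -c "
from h import *
p=vision.read_camera('scene');save(p,'s3.png',(150,100,450,330),2)
p=vision.read_camera('wrist');save(p,'w3.png')"
```

```text
t: 4.3
eef_pos: [635.7, -197.9, 34.3]
tcp_rot: [3.139, -0.003, 0.318]
ft_force: [0.3, 0.8, 0.6]
opening: 0.648
t: 4.92
eef_pos: [635.7, -197.9, 34.6]
tcp_rot: [3.139, -0.003, 0.318]
ft_force: [-1.2, -0.8, 4.2]
opening: 0.312
t: 5.42
eef_pos: [636.4, -198.1, 137.9]
tcp_rot: [3.136, -0.006, 0.318]
ft_force: [-0.4, 0.2, -0.6]
opening: 0.312
```

View pics/s3.png

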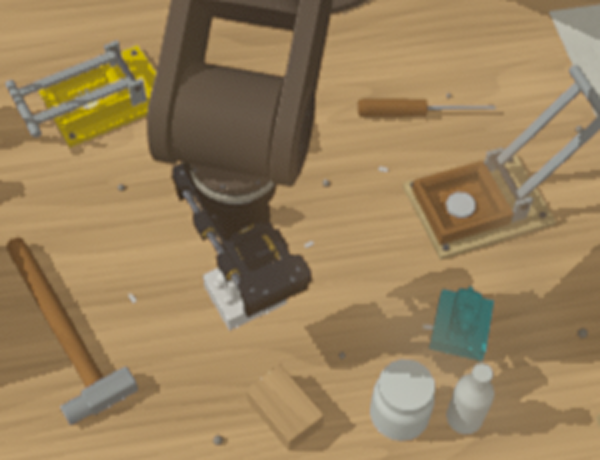

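View pics/w3.png

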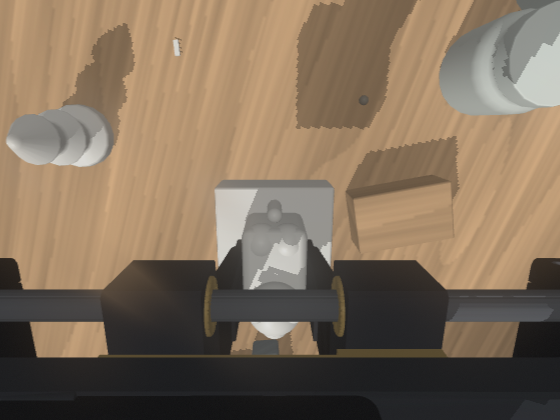

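The grip is on the beast's flanks (0.312 × 95 ≈ 30 mm), and the casting is in the air. Next I'll carry it to a viewpoint short of the fixture.

```bash
python3 - <<'E'
from h import *
s=env.state();p=vision.read_camera("wrist")
import scipy
# plinth far top edge in tool coordinates: z tool = +8.5
T=np.array(p["tool_from_camera"]);K=np.array(p["intrinsics"])
g=p["pixels"][:,:,:].astype(float).mean(2)
print(g[172:196,235].round().astype(int)); print(g[172:196,300].round().astype(int))
for u,v in((216,187),(274,187),(332,187),(216,230),(332,230)):
    d=T[:3,:3]@np.linalg.inv(K)@[u,v,1];o=T[:3,3];print(u,v,(o+d*(8.5-o[2])/d[2]).round(2))
print(go([510,48,150],0.14))
E
```

```text
[158 157 157 156 155 155 154 145 120 120 120 120 121 121 122 133 156 181
 202 201 201 201 200 200]
[136 136 137 137 137 138 138 133 115 115 116 116 116 116 117 128 143 145
 148 147 148 147 148 148]
216 187 [-30.72 -37.42   8.5 ]
274 187 [ -0.18 -37.4    8.5 ]
332 187 [ 30.37 -37.38   8.5 ]
216 230 [-31.76 -13.66   8.5 ]
332 230 [ 31.38 -13.62   8.5 ]
(array([ -41.7, -272.2,  -16.8]), np.float64(10.2))
```

```bash
python3 -m pendant '[[-9,-58,-17,2],[-18,-116,-17,4],[-27,-174,-17,6],[-36,-232,-17,8],[-42,-272,-15,10.2],[-42,-272,-15,10.2],[-42,-272,-15,10.2]]'; python3 look.py w4.png nest fixture clamp_hinge
```

```text
t: 6.45
eef_pos: [510.0, 47.5, 147.6]
tcp_rot: [3.14, -0.001, 0.141]
ft_force: [0.1, 0.2, -1.1]
opening: 0.313
6.45 [509.95757817  47.50746301 147.64988442] [ 3.14032874e+00 -8.20285676e-04  1.40983677e-01]
nest 0.83 [495.1 143.7  10.2] [272.  88.]
nest 0.37 [729.  -44.1  40.2] [495. 336.]
fixture 0.88 [501.2 141.5  14.7] [279.  92.]
clamp_hinge 0.75 [496.1 142.2  14.3] [273.  90.]
clamp_hinge 0.2 [507.1  66.9 139.1] [274. 219.]
```

View pics/w4.png

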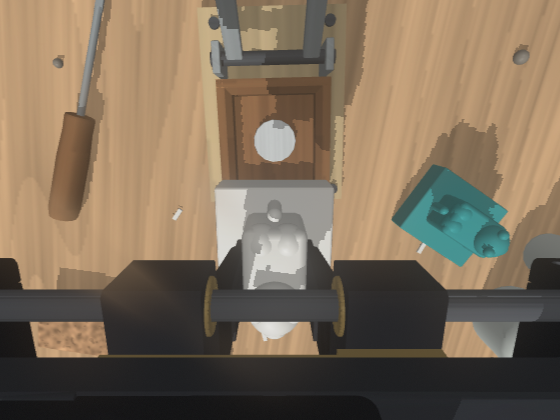

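The nest with its white disc shows at (275,141), but its near edge is hidden behind the held casting. I'll back off 45 mm.

```bash
python3 -m pendant '[[0,45,0,0],[0,45,0,0],[0,45,0,0]]'; python3 look.py w5.png; python3 -c "
from h import *
im=cv2.imread('pics/w5.png')[0:200,160:400];cv2.imwrite('pics/w5c.png',cv2.resize(im,None,fx=3,fy=3,interpolation=cv2.INTER_CUBIC))"
```

```text
t: 7.02
eef_pos: [516.3, 2.0, 147.8]
tcp_rot: [3.141, -0.001, 0.138]
ft_force: [-0.1, 0.7, -1.9]
opening: 0.317
7.025 [516.30446715   1.99329815 147.8000606 ] [ 3.14056513e+00 -9.05785853e-04  1.37813703e-01]
```

View pics/w5c.png

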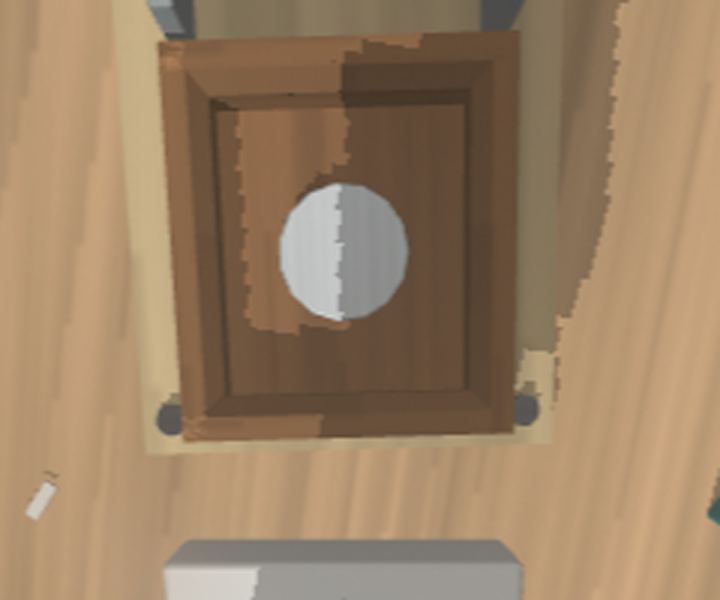

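The nest is fully in view. Block-top corners in the crop: (160,42), (519,30), (515,432), (184,440). I'll fit the pose from the corners and refine it on the edges.

```bash
cat > nest.py <<'E'
from h import *
from scipy.optimize import least_squares
d=np.load("last.npz");p=dict(pixels=d["pixels"],intrinsics=d["K"],tool_from_camera=d["T"]);s=dict(eef_pos=d["pos"],tcp_rot=d["rot"])
top=np.array([(160,42),(519,30),(515,432),(184,440)])/3+[160,0]-.33
flo=np.array([(213,104),(466,104),(466,390),(228,396)])/3+[160,0]-.33
# order TL,TR,BR,BL = (-x,+y),(+x,+y),(+x,-y),(-x,-y)
sg=[(-1,1),(1,1),(1,-1),(-1,-1)]
def model(q,hx,hy,z):
    c,n=np.cos(q[2]),np.sin(q[2]);return np.array([proj(p,[q[0]+c*a*hx-n*b*hy,q[1]+n*a*hx+c*b*hy,z],s) for a,b in sg])
f1=lambda q:(model(q,45,49,34)-top).ravel()
f2=lambda q:(model(q,33.5,37.5,12)-flo).ravel()
for nm,f in(("top",f1),("floor",f2),("both",lambda q:np.r_[f1(q),f2(q)])):
    r=least_squares(f,[497,140,.14]);print(nm,r.x.round(3),r.fun.round(1))
q=r.x
print("disc at",ray(p,(160+343/3,252/3),17,s))
im=p["pixels"].copy();im=cv2.resize(im[0:200,160:400],None,fx=3,fy=3)
for M in(model(q,45,49,34),model(q,33.5,37.5,12),model(q,38.5,42.5,34)):
    cv2.polylines(im,[((M-[160,0]+.5)*3).round().astype(np.int32)],True,(0,255,0),1)
cv2.imwrite("pics/nestfit.png",im[:,:,::-1])
E
python3 nest.py
```

```text
top [5.02999e+02 1.01480e+02 1.64000e-01] [-1.  -0.7  1.  -0.4  0.2  0.5 -0.1  0.9]
floor [5.02633e+02 1.01783e+02 1.57000e-01] [ 1.2  1.4 -0.4 -0.3 -1.4 -0.4  0.6 -0.9]
both [5.02831e+02 1.01618e+02 1.62000e-01] [-1.1 -1.1  0.9 -0.4 -0.1  0.4 -0.5  0.6  1.2  1.9 -0.5 -0.3 -1.  -0.4
  1.  -0.5]
disc at [502.89397684 101.35944485  17.        ]
```

View pics/nestfit.png

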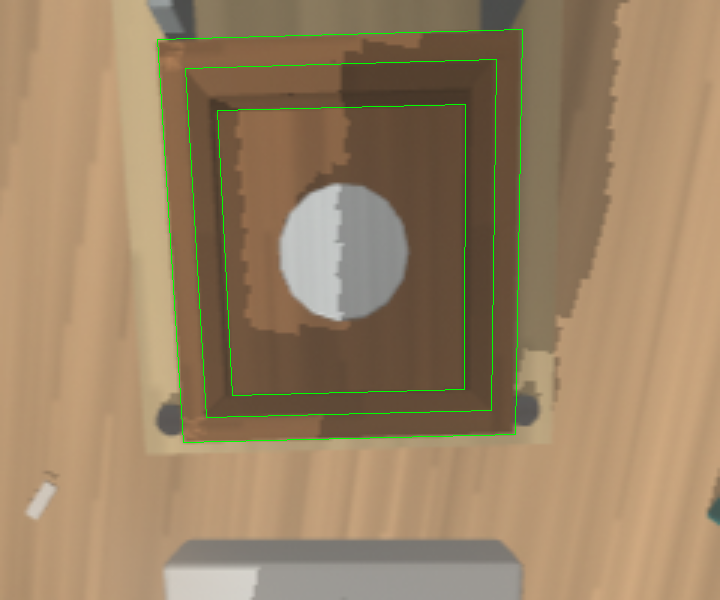

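The fit is tight: nest centre (502.9, 101.6), yaw 0.162, and the disc centre agrees. Next I'll move above the nest and take another picture to check.

```bash
python3 -c "
from h import *
print(go([503,100.6,95],.162))"
```

```text
(array([  0.4, -99.1,  52.8]), np.float64(-1.3))
```

```bash
python3 -m pendant '[[0,-45,0,-1.3],[0,-90,10,-1.3],[0.4,-99,40,-1.3],[0.4,-99,53,-1.3],[0.4,-99,53,-1.3],[0.4,-99,53,-1.3]]'; python3 look.py w6.png;  python3 -c "
from h import *
print(go([503,100.6,75],.162))
p=vision.read_camera('scene');save(p,'s6.png',(330,110,480,250),4)"
```

```text
t: 7.82
eef_pos: [503.5, 100.0, 95.4]
tcp_rot: [3.14, -0.002, 0.161]
ft_force: [-0.3, 0.8, -2.0]
opening: 0.312
7.825 [503.48983511 100.03036611  95.4152079 ] [ 3.14042125e+00 -1.79235564e-03  1.60598316e-01]
(array([-0.5, -0.7, 20.5]), np.float64(-0.1))
```

View pics/w6.png

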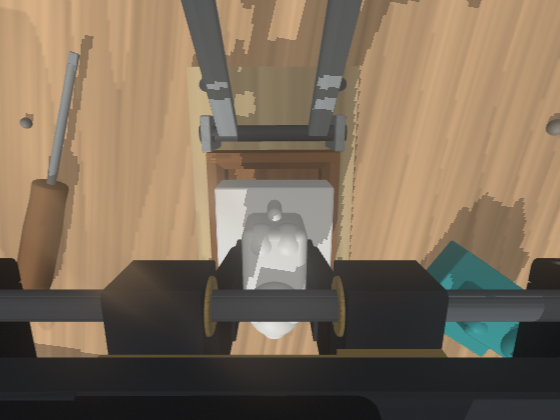

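View pics/s6.png

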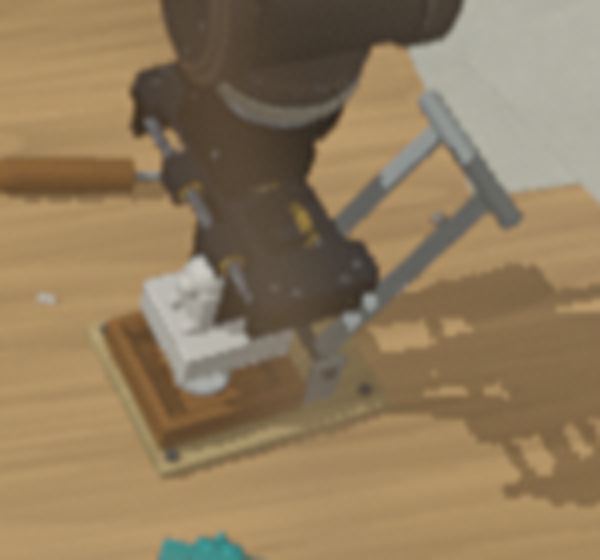

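The casting is over the nest, with the block's far edge at row 152, columns 207–341. I'll check the nest fit against this view.

```bash
python3 - <<'E'
from h import *
d=np.load("last.npz");p=dict(pixels=d["pixels"],intrinsics=d["K"],tool_from_camera=d["T"]);s=dict(eef_pos=d["pos"],tcp_rot=d["rot"])
c,n=np.cos(.162),np.sin(.162)
P=lambda a,b,z:proj(p,[502.9+c*a-n*b,101.6+n*a+c*b,z],s)
S=5;x0,y0,x1,y1=195,120,355,220
im=cv2.resize(p["pixels"][y0:y1,x0:x1],None,fx=S,fy=S)
for hx,hy,z in((45,49,34),(38.5,42.5,34),(33.5,37.5,29)):
    M=np.array([P(a*hx,b*hy,z) for a,b in((-1,-1),(-1,1),(1,1),(1,-1))])
    cv2.polylines(im,[((M-[x0,y0]+.5)*S).round().astype(np.int32)],True,(0,255,0),1)
cv2.imwrite("pics/n6.png",im[:,:,::-1])
E
```

```text
(no output)
```

View pics/n6.png

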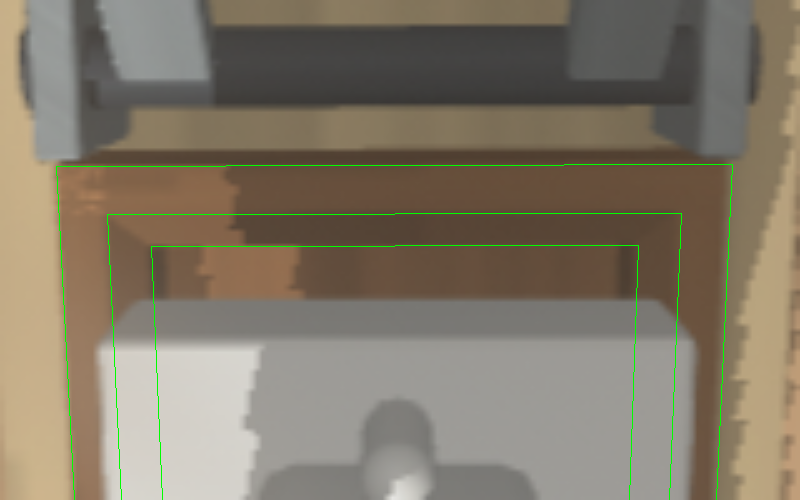

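The fit holds in the closer view as well. I'll descend to just above the mouth, then in small steps while watching the force.

```bash
python3 -m pendant '[[-0.5,-0.7,12,-0.1],[-0.5,-0.7,20,-0.1],[-0.5,-0.7,25,-0.1],[-0.5,-0.7,25,-0.1],[-0.5,-0.7,25,-0.1]]';  python3 -c "
from h import *
print(go([503,100.6,60],.162))"
```

```text
t: 8.55
eef_pos: [503.0, 100.6, 70.6]
tcp_rot: [3.14, -0.002, 0.162]
ft_force: [-0.4, -0.2, -2.0]
opening: 0.315
(array([-0.1,  0. , 10.6]), np.float64(0.0))
```

```bash
python3 -m pendant '[[0,0,1.5,0],[0,0,3,0],[0,0,4.5,0],[0,0,6,0],[0,0,6,0]]'; python3 -m pendant '[[0,0,1,0],[0,0,2,0],[0,0,3,0],[0,0,4,0],[0,0,4,0]]'
```

```text
t: 9.18
eef_pos: [503.0, 100.6, 64.4]
tcp_rot: [3.14, -0.002, 0.162]
ft_force: [0.1, -0.5, -0.7]
opening: 0.312
t: 9.8
eef_pos: [503.0, 100.6, 60.4]
tcp_rot: [3.14, -0.002, 0.162]
ft_force: [0.3, -0.2, -1.6]
opening: 0.312
```

It slides in cleanly. Next is the approach to the disc.

```bash
python3 -m pendant '[[0,0,1,0],[0,0,2,0],[0,0,3,0],[0,0,4,0],[0,0,4,0]]'; python3 -m pendant '[[0,0,0.5,0],[0,0,1,0],[0,0,1.5,0],[0,0,1.5,0]]'
```

```text
t: 10.42
eef_pos: [502.9, 100.6, 56.3]
tcp_rot: [3.14, -0.002, 0.162]
ft_force: [-0.6, 0.9, -1.0]
opening: 0.314
t: 10.92
eef_pos: [502.9, 100.6, 54.7]
tcp_rot: [3.14, -0.002, 0.162]
ft_force: [-0.0, -0.5, -1.2]
opening: 0.313
```

```bash
python3 -m pendant '[[0,0,0.5,0],[0,0,1,0],[0,0,1.5,0],[0,0,1.5,0]]'; python3 -m pendant '[[0,0,0.5,0],[0,0,1,0],[0,0,1,0]]';python3 -m pendant '[[0,0,0.5,0],[0,0,1,0],[0,0,1,0]]'
```

```text
t: 11.42
eef_pos: [502.9, 100.6, 53.2]
tcp_rot: [3.14, -0.002, 0.162]
ft_force: [-0.1, -0.3, -2.5]
opening: 0.315
t: 11.8
eef_pos: [502.9, 100.6, 52.6]
tcp_rot: [3.14, -0.002, 0.162]
ft_force: [-0.5, 0.0, 5.3]
opening: 0.312
t: 12.18
eef_pos: [503.0, 100.6, 52.3]
tcp_rot: [3.14, -0.002, 0.162]
ft_force: [-2.0, -0.5, 10.3]
opening: 0.315
```

Contact with the disc is felt at about z 52.7. I'll press on gently and watch for the yield and then the hard stop.

```bash
for i in 1; do python3 -m pendant '[[0,0,0.5,0],[0,0,1,0],[0,0,1,0]]'; done; python3 -m pendant '[[0,0,0.5,0],[0,0,1,0],[0,0,1,0]]'
```

```text
t: 12.55
eef_pos: [502.9, 100.6, 52.0]
tcp_rot: [3.14, -0.003, 0.162]
ft_force: [-2.8, -0.1, 10.1]
opening: 0.313
t: 12.92
eef_pos: [502.9, 100.7, 51.7]
tcp_rot: [3.14, -0.003, 0.163]
ft_force: [-2.7, 0.1, 9.8]
opening: 0.314
```

```bash
python3 -m pendant '[[0,0,0.5,0],[0,0,1,0],[0,0,1,0]]'; python3 -m pendant '[[0,0,0.5,0],[0,0,1,0],[0,0,1,0]]'
```

```text
t: 13.3
eef_pos: [502.9, 100.6, 51.4]
tcp_rot: [3.14, -0.004, 0.163]
ft_force: [-3.4, -0.8, 10.8]
opening: 0.309
t: 13.68
eef_pos: [502.9, 100.6, 51.1]
tcp_rot: [3.14, -0.004, 0.163]
ft_force: [-2.8, -0.3, 10.8]
opening: 0.314
```

The force holds steady at about 12–13 N while the casting sinks, so the disc is yielding. I'll continue with bounded steps.

```bash
python3 -m pendant '[[0,0,0.7,0],[0,0,1.4,0],[0,0,1.4,0],[0,0,1.4,0]]'; python3 -m pendant '[[0,0,0.7,0],[0,0,1.4,0],[0,0,1.4,0],[0,0,1.4,0]]'; python3 -m pendant '[[0,0,0.7,0],[0,0,1.4,0],[0,0,1.4,0],[0,0,1.4,0]]'
```

```text
t: 14.18
eef_pos: [502.9, 100.6, 50.5]
tcp_rot: [3.14, -0.004, 0.163]
ft_force: [-3.3, -0.7, 9.8]
opening: 0.315
t: 14.68
eef_pos: [502.9, 100.6, 49.8]
tcp_rot: [3.14, -0.005, 0.163]
ft_force: [-2.3, 0.1, 10.4]
opening: 0.311
t: 15.18
eef_pos: [502.9, 100.7, 49.1]
tcp_rot: [3.14, -0.005, 0.163]
ft_force: [-2.4, -0.8, 10.9]
opening: 0.312
```

```bash
python3 -m pendant '[[0,0,0.7,0],[0,0,1.4,0],[0,0,1.4,0],[0,0,1.4,0]]'; python3 -m pendant '[[0,0,0.7,0],[0,0,1.4,0],[0,0,1.4,0],[0,0,1.4,0]]'; python3 look.py w7.png
```

```text
t: 15.68
eef_pos: [502.9, 100.6, 48.5]
tcp_rot: [3.14, -0.005, 0.163]
ft_force: [-3.2, -0.6, 11.5]
opening: 0.312
t: 16.18
eef_pos: [502.9, 100.6, 47.8]
tcp_rot: [3.14, -0.006, 0.163]
ft_force: [-2.0, 0.4, 10.5]
opening: 0.314
16.175 [502.87776226 100.62190587  47.79530533] [ 3.139735   -0.0058276   0.16286812]
```

View pics/w7.png

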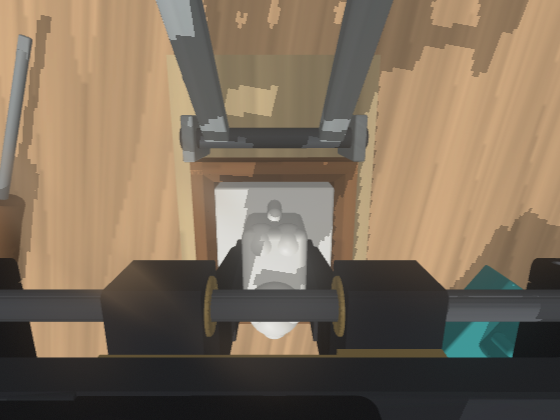

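The plinth sits inside the nest mouth and its far edge is still at row ~187, so it hasn't slipped in the fingers. I'll keep pressing.

```bash
python3 -m pendant '[[0,0,0.7,0],[0,0,1.3,0],[0,0,1.3,0],[0,0,1.3,0]]'; python3 -m pendant '[[0,0,0.7,0],[0,0,1.2,0],[0,0,1.2,0],[0,0,1.2,0]]'
```

```text
t: 16.73
eef_pos: [502.9, 100.6, 47.2]
tcp_rot: [3.14, -0.006, 0.163]
ft_force: [-2.8, -0.1, 10.4]
opening: 0.314
t: 17.23
eef_pos: [502.8, 100.6, 46.8]
tcp_rot: [3.14, -0.006, 0.163]
ft_force: [-3.1, -1.1, 11.1]
opening: 0.316
```

```bash
python3 -m pendant '[[0,0,0.7,0],[0,0,1.2,0],[0,0,1.2,0],[0,0,1.2,0]]'
```

```text
t: 17.73
eef_pos: [502.9, 100.6, 46.6]
tcp_rot: [3.14, -0.007, 0.163]
ft_force: [-3.0, -0.9, 14.8]
opening: 0.316
```

The force is rising near the expected 46.5, so this is probably the stop. I'll press a little more to confirm.

```bash
python3 -m pendant '[[0,0,0.7,0],[0,0,1.2,0],[0,0,1.2,0],[0,0,1.2,0]]'
```

```text
t: 18.23
eef_pos: [502.8, 100.6, 46.6]
tcp_rot: [3.139, -0.008, 0.163]
ft_force: [-4.2, -0.4, 17.4]
opening: 0.313
```

```bash
python3 -m pendant '[[0,0,0.8,0],[0,0,1.5,0],[0,0,1.5,0],[0,0,1.5,0]]'
```

```text
t: 18.73
eef_pos: [502.9, 100.7, 46.5]
tcp_rot: [3.139, -0.008, 0.163]
ft_force: [-4.8, -1.0, 22.0]
opening: 0.315
```

The hard stop is felt: the force climbed from the ~12 N yield to 22 N (about 24 N on the casting), with z fixed at 46.5, exactly the expected home height. I'll relax the press and then let go.

```bash
python3 -m pendant '[[0,0,0,0],[0,0,0,0]]'; python3 -m pendant '[[0,0,0,0],[0,0,0,0],[0,0,0,0],[0,0,0,0]]' 0.35; python3 -m pendant '[[0,0,-30,0],[0,0,-60,0],[0,0,-60,0],[0,0,-60,0]]'; python3 look.py w8.png casting_mid;python3 -c "
from h import *
p=vision.read_camera('scene');save(p,'s8.png',(330,110,480,250),4)"
```

```text
t: 18.98
eef_pos: [503.0, 100.7, 46.7]
tcp_rot: [3.139, -0.009, 0.163]
ft_force: [-1.1, 1.1, 5.8]
opening: 0.317
t: 19.48
eef_pos: [503.1, 100.7, 46.6]
tcp_rot: [3.139, -0.009, 0.163]
ft_force: [0.2, -0.2, -0.4]
opening: 0.635
t: 19.98
eef_pos: [502.3, 100.7, 106.1]
tcp_rot: [3.139, -0.008, 0.163]
ft_force: [-0.5, -0.2, 0.1]
opening: 0.651
19.975 [502.25858872 100.7181755  106.11071648] [ 3.13934613 -0.00831654  0.16317743]
casting_mid 0.69 [502.6 106.8  39.4] [275. 215.]
casting_mid 0.6 [644.9  91.   23.9] [449. 256.]
```

View pics/w8.png

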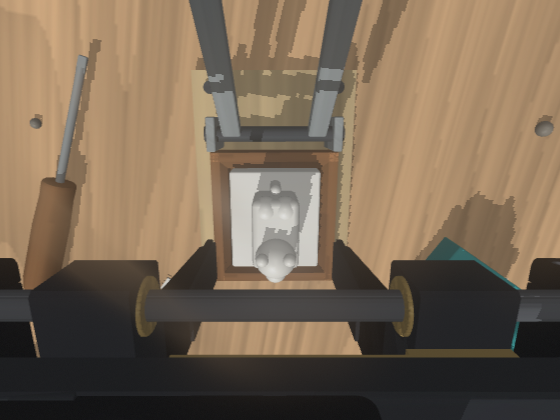

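View pics/s8.png

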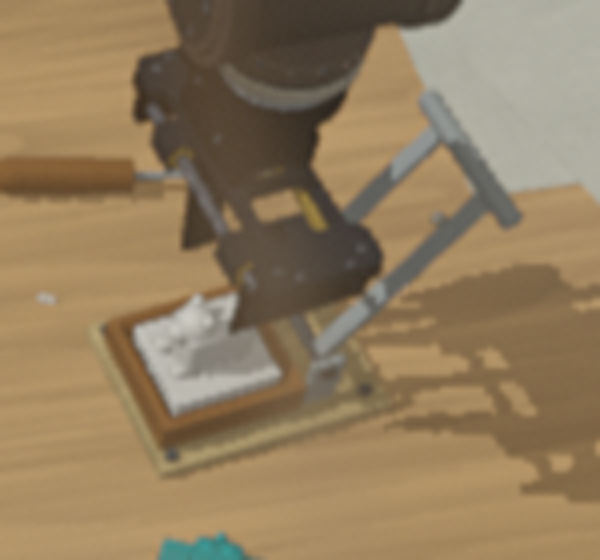

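The casting sits level and down in the nest at (275,215), and home was felt. Now the fork: I'll rise, then move over the bar with the jaws turned across it.

```bash
python3 -m pendant '[[0,0,-40,0],[0,0,-80,0],[0,0,-125,0],[0,0,-125,0]]' 0.4;  python3 -c "
from h import *
print(go([477.7,255.8,230],1.733))
p=vision.read_camera('scene')
for b in((477.7,255.8,159.4),):print(proj(p,b))
for r in vision.find_in(p,'clamp_bar'):print(r['confidence'],world(p,r['at']))"
```

```text
t: 20.62
eef_pos: [502.2, 100.9, 232.9]
tcp_rot: [3.139, -0.012, 0.163]
ft_force: [-0.1, -0.5, -0.6]
opening: 0.602
(array([   1. , -156.8,    2.5]), np.float64(-89.9))
[449.09123785 150.09424786]
0.84 [ 253.48577531 -390.1741417    48.08165321]
0.76 [495.5892259  210.29779499 118.1040243 ]
```

```bash
python3 -m pendant '[[0,-20,2,-10],[0,-40,2,-20],[0,-60,2,-30],[0,-80,2,-40],[0,-100,2,-50],[0,-120,2,-60],[0,-140,2,-70],[1,-157,2,-80]]'; python3 -c "
from h import *
print(go([477.7,255.8,215],1.733))"
```

```text
t: 21.72
eef_pos: [475.7, 256.3, 225.7]
tcp_rot: [3.138, 0.002, 1.565]
ft_force: [-1.0, -0.3, 0.1]
opening: 0.602
(array([-0.5,  1.9, 10.7]), np.float64(-9.6))
```

```bash
python3 -m pendant '[[-0.5,2,5,-9.6],[-0.5,2,10,-9.6],[-0.5,2,10,-9.6]]'; python3 look.py w9.png
```

```text
t: 22.1
eef_pos: [477.4, 255.5, 214.5]
tcp_rot: [3.141, 0.003, 1.729]
ft_force: [-0.0, 0.1, -0.1]
opening: 0.602
22.1 [477.42235095 255.48757729 214.4794611 ] [3.14053719 0.00322983 1.72881472]
```

View pics/w9.png

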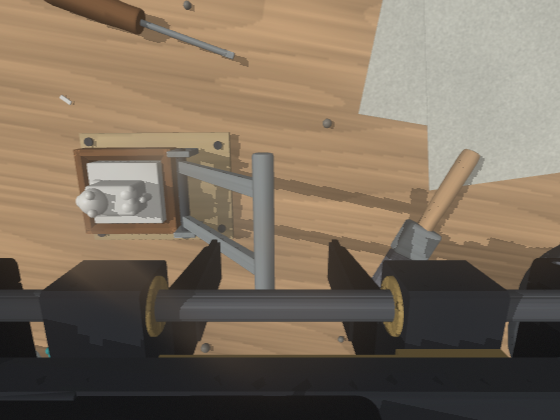

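```bash
python3 - <<'E'
from h import *
d=np.load("last.npz");p=dict(intrinsics=d["K"],tool_from_camera=d["T"]);s=dict(eef_pos=d["pos"],tcp_rot=d["rot"])
g=d["pixels"].astype(int).mean(2)
for v in(175,210,235): print(v,g[v,244:282].astype(int))
c,n=np.cos(.162),np.sin(.162)
for th in(2.25,2.2,2.15,2.1):
  for x in(-52,-30):
    y=62-150*np.cos(th);z=42.7+150*np.sin(th);print(th,x,proj(p,[502.9+c*x-n*y,101.6+n*x+c*y,z],s).round(1))
E
```

```text
175 [ 95  96 100 102 102 103 102 103 111 128 138 139 141 141 141 141 141 140
 137 134 130 126 121 116 111 107 101  96  90  94 120 138 138 137 137 137
 137 136]
210 [138 138 137 137 136 135 135 134 128 121 130 137 139 140 139 139 139 139
 137 133 129 124 120 115 111 105 101  95  90  90 119 146 146 146 146 146
 145 145]
235 [102 103 102 103 103 104 118 134 135 129 125 133 137 138 138 137 137 137
 136 132 128 124 120 116 111 107 102  97  94  94 117 140 140 128 107 107
 107 108]
2.25 -52 [275.6 152.8]
2.25 -30 [275.7 186.3]
2.2 -52 [266.2 153.5]
2.2 -30 [266.6 187.7]
2.15 -52 [256.1 154.2]
2.15 -30 [256.7 189. ]
2.1 -52 [245.3 154.9]
2.1 -30 [246.3 190.2]
```

The bar centre is at u≈263, which puts the fork at θ≈2.185, about 7 mm nearer the hinge than nominal. I'll correct for that and descend with the bar between the open jaws.

```bash
python3 -c "
from h import *
print(go([479,248.1,149],1.733))"
```

```text
(array([-7.4,  0.1, 66. ]), np.float64(-0.2))
```

```bash
python3 -m pendant '[[-7.4,0,0,-0.2],[-7.4,0,30,-0.2],[-7.4,0,55,-0.2],[-7.4,0,66,-0.2],[-7.4,0,66,-0.2]]'; python3 -m pendant '[[0,0,0,0],[0,0,0,0],[0,0,0,0],[0,0,0,0],[0,0,0,0]]' 1;python3 look.py w10.png;python3 -c "
from h import *
p=vision.read_camera('scene');save(p,'s10.png',(330,80,480,220),4)"
```

```text
t: 22.78
eef_pos: [479.0, 247.8, 148.9]
tcp_rot: [3.14, 0.003, 1.732]
ft_force: [-0.1, 0.2, 0.7]
opening: 0.603
t: 23.4
eef_pos: [479.0, 247.9, 149.0]
tcp_rot: [3.14, 0.003, 1.732]
ft_force: [-1.0, 1.5, 0.9]
opening: 0.138
23.4 [478.99511235 247.92553763 149.04069309] [3.14016016e+00 2.90427333e-03 1.73210914e+00]
```

View pics/w10.png

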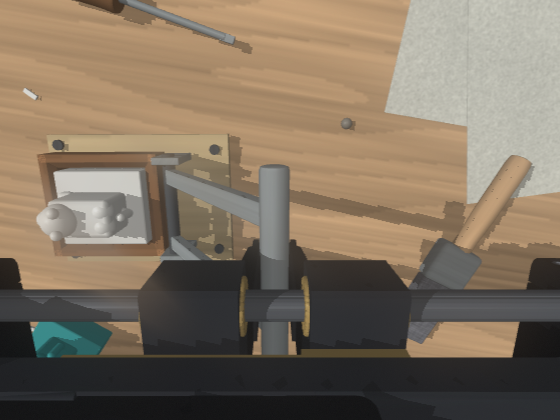

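View pics/s10.png

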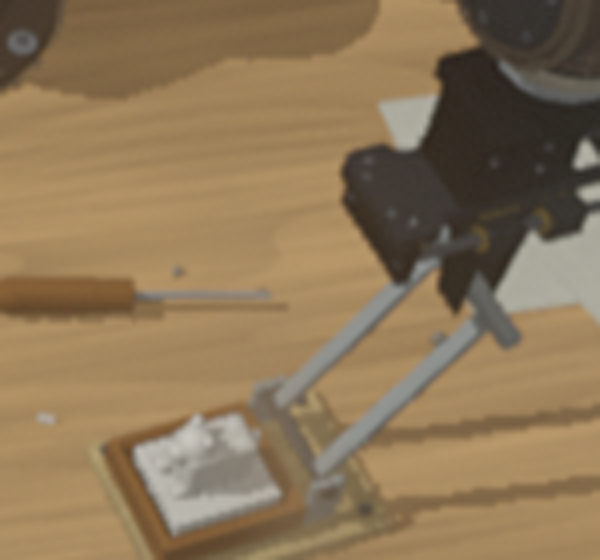

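The bar is pinched (about 13–14 mm) with θ≈2.18. I'll compute the waypoints of the swing.

```bash
cat > arc.py <<'E'
import sys
from h import *
s=env.state();off=float(sys.argv[1]) # bar above TCP
u=np.array([-.1613,.9869]);y=(s["eef_pos"][:2]-[502.9,101.6])@u-62;z=s["eef_pos"][2]+off-42.7
th=np.arctan2(z,-y);print("theta",th,"r",np.hypot(y,z),"lat",(s["eef_pos"][:2]-[502.9,101.6])@[.9869,.1613],s["ft_force"].round(1))
R=Ro.from_euler('xyz',s["tcp_rot"]).as_matrix()
for k in range(1,9):
    t=max(th-k*np.radians(float(sys.argv[2])),float(sys.argv[3]))
    b=[502.9,101.6]+u*(62-150*np.cos(t));print(round(t,3),(R.T@(np.r_[b,42.7+150*np.sin(t)-off]-s["eef_pos"])).round(1))
E
python3 arc.py 16.4 5 0
```

```text
theta 2.1834734161008926 r 150.00225317979934 lat -0.0027190974786596056 [-0.7  1.   2.6]
2.096 [-11.   0.  -7.]
2.009 [-22.7   0.  -13. ]
1.922 [-34.8   0.  -18. ]
1.834 [-47.2   0.1 -22. ]
1.747 [-60.    0.1 -24.8]
1.66 [-73.    0.1 -26.5]
1.573 [-86.1   0.1 -27. ]
1.485 [-99.1   0.1 -26.4]
```

```bash
python3 -m pendant '[[-11,0,-7,0],[-22.7,0,-13,0],[-34.8,0,-18,0],[-47.2,0,-22,0],[-60,0,-24.8,0],[-73,0,-26.5,0],[-86.1,0,-27,0],[-86.1,0,-27,0]]'; python3 arc.py 16.4 5 0
```

```text
t: 24.5
eef_pos: [492.8, 161.9, 176.4]
tcp_rot: [3.141, 0.004, 1.731]
ft_force: [-3.6, -0.7, 5.5]
opening: 0.141
theta 1.5648991669208236 r 150.0837078134435 lat -0.2705327049798659 [-3.6 -0.7  5.5]
1.478 [-13.1   0.3   0.8]
1.39 [-26.    0.3   2.6]
1.303 [-38.8   0.3   5.6]
1.216 [-51.2   0.3   9.6]
1.129 [-63.3   0.4  14.7]
1.041 [-74.8   0.4  20.9]
0.954 [-85.8   0.4  28. ]
0.867 [-96.1   0.4  36.1]
```

The fork is upright and follows smoothly. I'll continue the swing.

```bash
python3 -m pendant '[[-13.1,0,0.8,0],[-26,0,2.6,0],[-38.8,0,5.6,0],[-51.2,0,9.6,0],[-63.3,0,14.7,0],[-74.8,0,20.9,0],[-85.8,0,28,0],[-85.8,0,28,0]]'; python3 arc.py 16.4 5 0
```

```text
t: 25.5
eef_pos: [506.5, 76.0, 148.0]
tcp_rot: [-3.141, 0.004, 1.731]
ft_force: [-2.9, -2.1, 0.7]
opening: 0.14
theta 0.9457830649963515 r 150.11485810038695 lat -0.5569210532141537 [-2.9 -2.1  0.7]
0.859 [-10.2   0.6   8.2]
0.771 [-19.6   0.6  17.3]
0.684 [-28.3   0.6  27.1]
0.597 [-36.1   0.6  37.6]
0.509 [-42.9   0.7  48.8]
0.422 [-48.7   0.7  60.5]
0.335 [-53.5   0.7  72.7]
0.248 [-57.2   0.7  85.2]
```

```bash
python3 -m pendant '[[-10.2,0.3,8.2,0],[-19.6,0.3,17.3,0],[-28.3,0.3,27.1,0],[-36.1,0.3,37.6,0],[-42.9,0.3,48.8,0],[-48.7,0.3,60.5,0],[-53.5,0.3,72.7,0],[-53.5,0.3,72.7,0]]'; python3 arc.py 16.4 4 0;python3 look.py w11.png;python3 -c "
from h import *
p=vision.read_camera('scene');save(p,'s11.png',(330,110,480,250),4)"
```

```text
t: 26.5
eef_pos: [515.3, 22.6, 74.5]
tcp_rot: [-3.14, 0.004, 1.73]
ft_force: [-1.1, 2.2, -1.7]
opening: 0.139
theta 0.3273152973008143 r 149.92148988721485 lat -0.48118476051090675 [-1.1  2.2 -1.7]
0.258 [-3.   0.5 10. ]
0.188 [-5.3  0.5 20.2]
0.118 [-6.9  0.5 30.6]
0.048 [-7.7  0.5 41. ]
0.0 [-7.8  0.6 48.2]
0.0 [-7.8  0.6 48.2]
0.0 [-7.8  0.6 48.2]
0.0 [-7.8  0.6 48.2]
26.5 [515.32312098  22.60704984  74.50006202] [-3.1404747   0.0040486   1.73023882]
```

View pics/w11.png

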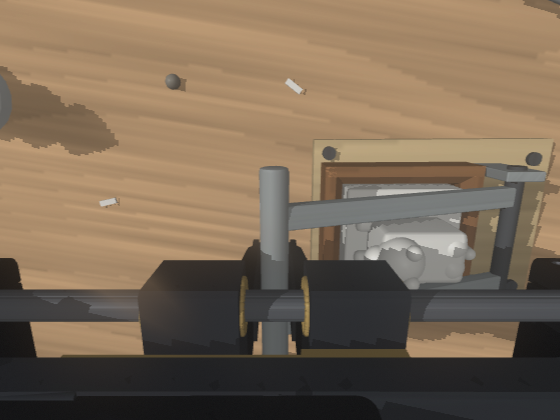

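View pics/s11.png

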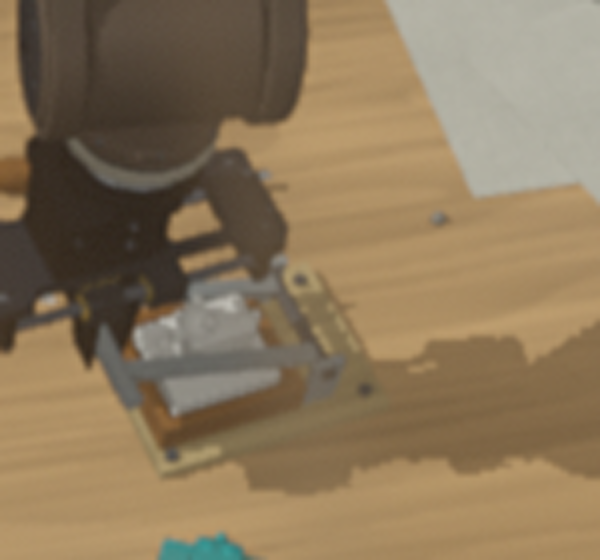

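The prongs are coming down either side of the beast. I'll close slowly to θ≈0.05 and then feel for the hard stop.

```bash
python3 -m pendant '[[-1.6,0.3,5,0],[-3,0.3,10,0],[-4.3,0.3,15,0],[-5.3,0.3,20.2,0],[-6.2,0.3,25.4,0],[-6.9,0.3,30.6,0],[-7.4,0.3,36,0],[-7.7,0.3,41,0]]'; python3 -m pendant '[[0,0,0,0],[0,0,0,0]]'; python3 arc.py 16.4 0.5 0
```

```text
t: 27.6
eef_pos: [516.6, 15.4, 34.6]
tcp_rot: [-3.141, 0.004, 1.731]
ft_force: [-4.5, 4.0, 3.2]
opening: 0.14
t: 27.85
eef_pos: [516.6, 15.5, 34.8]
tcp_rot: [-3.141, 0.004, 1.731]
ft_force: [-3.4, 1.6, -1.0]
opening: 0.139
theta 0.056906272312993354 r 149.45311966850267 lat -0.4095334534098912 [-3.4  1.6 -1. ]
0.048 [-0.6  0.4  1.3]
0.039 [-0.7  0.4  2.6]
0.031 [-0.7  0.4  3.9]
0.022 [-0.7  0.4  5.2]
0.013 [-0.7  0.4  6.5]
0.005 [-0.8  0.4  7.8]
0.0 [-0.8  0.4  8.5]
0.0 [-0.8  0.4  8.5]
```

```bash
python3 -m pendant '[[0,0,1.3,0],[0,0,2.6,0],[0,0,3.9,0],[0,0,5.2,0],[0,0,5.2,0]]'; python3 -m pendant '[[0,0,0.7,0],[0,0,1.3,0],[0,0,2,0],[0,0,2,0]]'
```

```text
t: 28.48
eef_pos: [516.6, 15.4, 29.5]
tcp_rot: [-3.141, 0.004, 1.731]
ft_force: [-3.1, 0.1, -0.6]
opening: 0.142
t: 28.98
eef_pos: [516.8, 15.4, 28.9]
tcp_rot: [3.141, 0.005, 1.731]
ft_force: [-9.6, 0.8, 23.0]
opening: 0.139
```

```bash
python3 -m pendant '[[0,0,0.7,0],[0,0,1.3,0],[0,0,1.3,0]]'
```

```text
t: 29.35
eef_pos: [516.8, 15.4, 28.9]
tcp_rot: [3.14, 0.005, 1.731]
ft_force: [-8.6, -0.2, 22.6]
opening: 0.142
```

There is a hard stop at TCP z 28.9, with about 23 N at the bar. I'll relax and check from the arc's geometry and the picture that this is the closed position.

```bash
python3 -m pendant '[[0,0,0,0],[0,0,0,0]]'; python3 - <<'E'
from h import *
from scipy.optimize import least_squares
P=np.array([(478.995,247.93,149.04),(492.8,161.9,176.4),(506.5,76,148),(515.3,22.6,74.5),(516.6,15.5,34.8),(516.6,15.4,29.5)])
u=np.array([-.1613,.9869]);y=(P[:,:2]-[502.9,101.6])@u;z=P[:,2]
r=least_squares(lambda q:np.hypot(y-q[0],z-q[1])-150,[62,26]);print("fixed r",r.x,r.fun.round(2))
r=least_squares(lambda q:np.hypot(y-q[0],z-q[1])-q[2],[62,26,150]);print("free r",r.x,r.fun.round(2))
print("theta at stop",(28.9-r.x[1])/150)
E
python3 look.py w12.png; python3 -c "
from h import *
p=vision.read_camera('scene');save(p,'s12.png',(330,110,480,250),4)"
```

```text
t: 29.6
eef_pos: [516.7, 15.4, 29.1]
tcp_rot: [3.14, 0.005, 1.732]
ft_force: [-5.8, 0.5, 8.1]
opening: 0.141
fixed r [62.37429428 26.41230295] [-0.28 -0.01  0.22  0.24 -0.21 -0.31]
free r [ 61.8692856   27.21855716 149.28726111] [ 0.06 -0.1  -0.02  0.22 -0.04 -0.12]
theta at stop 0.011209618962590422
29.6 [516.67528548  15.38228566  29.1061367 ] [3.14045301 0.00500043 1.731517  ]
```

View pics/w12.png

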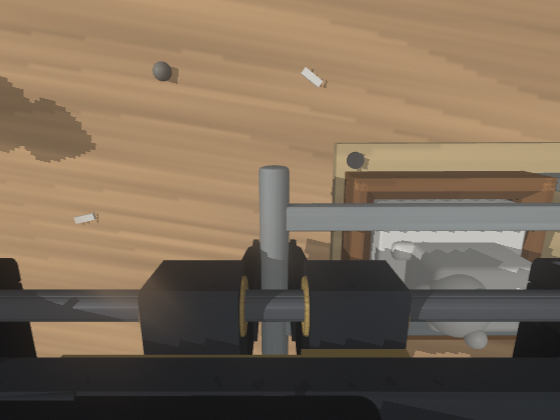

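The arc fit leaves the angle at the stop ambiguous (0–0.017 rad) because the bar may have shifted in the fingers. I'll let go and measure the bar's top directly with closed fingertips: 49.7 mm when closed.

```bash
python3 -m pendant '[[0,0,0,0],[0,0,0,0],[0,0,0,0]]' 0.7; python3 -m pendant '[[0,0,-20,0],[0,0,-45,0],[0,0,-45,0],[0,0,-45,0]]'; python3 -m pendant '[[0,0,0,0],[0,0,0,0],[0,0,0,0]]' 1;  python3 -c "
from h import *
s=env.state();print(s['ft_force'],go([517.1,14.8,52],1.733))
p=vision.read_camera('scene');save(p,'s13.png',(330,110,480,250),4)"
```

```text
t: 30.08
eef_pos: [517.1, 15.3, 29.1]
tcp_rot: [3.14, 0.005, 1.731]
ft_force: [0.8, 0.0, 0.5]
opening: 0.296
t: 30.58
eef_pos: [516.8, 15.5, 73.5]
tcp_rot: [3.14, 0.005, 1.731]
ft_force: [0.6, -0.2, 0.1]
opening: 0.302
t: 30.95
eef_pos: [516.7, 15.5, 73.2]
tcp_rot: [3.141, 0.005, 1.731]
ft_force: [0.0, 0.2, 0.3]
opening: 0.042
[0.01106186 0.20656779 0.31904363] (array([-0.7,  0.2, 21.2]), np.float64(-0.1))
```

View pics/s13.png

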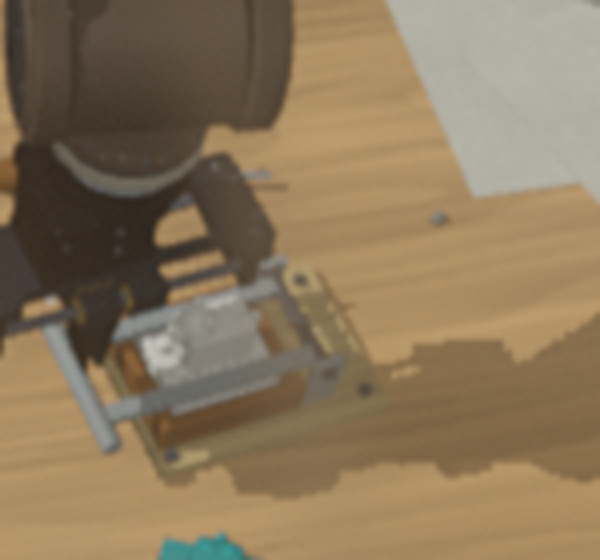

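```bash
python3 -m pendant '[[-0.7,0,10,0],[-0.7,0,19,0],[-0.7,0,20,0],[-0.7,0,20,0]]'; python3 -m pendant '[[0,0,0.6,0],[0,0,1.2,0],[0,0,1.2,0]]';python3 -m pendant '[[0,0,0.4,0],[0,0,0.8,0],[0,0,0.8,0]]'
```

```text
t: 31.5
eef_pos: [516.9, 14.7, 53.1]
tcp_rot: [3.141, 0.005, 1.731]
ft_force: [0.0, 0.4, 1.1]
opening: 0.002
t: 31.88
eef_pos: [516.9, 14.8, 52.0]
tcp_rot: [3.141, 0.005, 1.731]
ft_force: [0.5, -0.8, 0.3]
opening: 0.007
t: 32.25
eef_pos: [516.9, 14.7, 51.2]
tcp_rot: [3.141, 0.005, 1.731]
ft_force: [-0.8, -0.1, -0.5]
opening: 0.002
```

```bash
python3 -m pendant '[[0,0,0.4,0],[0,0,0.7,0],[0,0,0.7,0]]'; python3 -m pendant '[[0,0,0.3,0],[0,0,0.5,0],[0,0,0.5,0]]'
```

```text
t: 32.62
eef_pos: [516.9, 14.7, 50.4]
tcp_rot: [3.141, 0.005, 1.731]
ft_force: [-0.8, 0.3, 0.5]
opening: 0.002
t: 33.0
eef_pos: [516.9, 14.7, 50.0]
tcp_rot: [3.141, 0.005, 1.731]
ft_force: [0.1, 0.8, 1.4]
opening: 0.002
```

```bash
python3 -m pendant '[[0,0,0.3,0],[0,0,0.5,0],[0,0,0.5,0]]'; python3 -m pendant '[[0,0,0.4,0],[0,0,0.7,0],[0,0,0.7,0]]'
```

```text
t: 33.38
eef_pos: [516.9, 14.7, 49.8]
tcp_rot: [3.14, 0.005, 1.731]
ft_force: [-1.5, 0.3, 7.0]
opening: 0.006
t: 33.75
eef_pos: [517.0, 14.7, 49.7]
tcp_rot: [3.14, 0.005, 1.732]
ft_force: [-3.0, -0.2, 10.3]
opening: 0.005
```

The bar top is felt hard at z 49.7, exactly the closed height. I'll back off well clear and take a last look.

```bash
python3 -m pendant '[[0,0,-20,0],[0,0,-60,0],[-10,0,-110,0],[-40,0,-150,0],[-70,0,-150,0],[-70,0,-150,0],[-70,0,-150,0]]' 0.5; python3 look.py w14.png;python3 -c "
from h import *
p=vision.read_camera('scene');save(p,'s14.png')
q=vision.read_camera('top');save(q,'t14.png')"
```

```text
t: 34.62
eef_pos: [527.4, -53.3, 199.7]
tcp_rot: [3.141, 0.005, 1.731]
ft_force: [0.9, 0.3, -0.1]
opening: 0.5
34.625 [527.43108873 -53.2528726  199.67151445] [3.14081084 0.00464962 1.73116267]
```

View pics/w14.png

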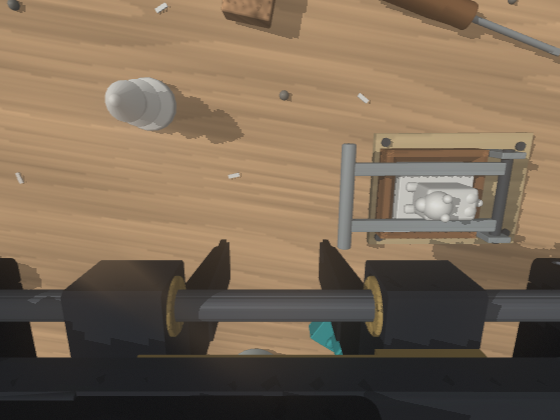

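View pics/s14.png

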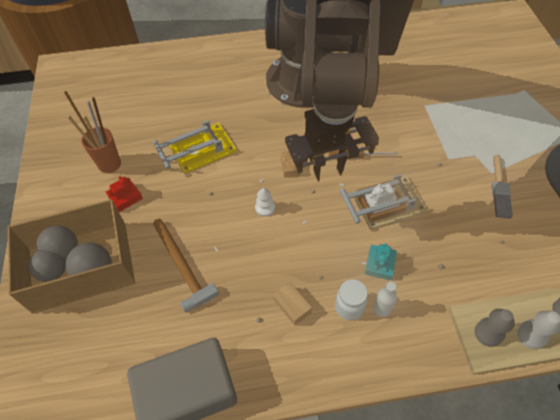

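The fork is closed over the casting at scene (382,200), with its prongs either side of the beast. The pagoda (265,202), tub (351,299) and bottle (387,299) are where they were, and nothing is touching the robot. I'll hand in.

```bash
python3 -c "
from h import *
print(job.job_done()); print(env.state()['t'])"
```

```text
the job is handed in; nothing more can be done
None
the job is handed in; nothing more can be done
```

The casting is home in the nest, the fork is fully closed, and I handed the job in at about 35 s. The hand-in gives no verdict.

- **Loading:** I pinched the white beast by its flanks and lowered it into the wooden nest. The lift-out disc took up contact at about TCP z 52.7 and yielded at 12–13 N. It then stopped hard at z 46.5 (the expected home height) under 22 N measured, about 24 N on the casting. I let go of the casting before touching the fork.
- **Fork:** I swung it over by its bar until it stopped hard.
- **Bystanders:** In the last pictures the prongs lie either side of the beast. The pagoda, tub and bottle look unmoved, and the gripper is open and well clear.

**Check that disagreed:** with the bar still gripped, the height at the stop suggested the fork might be 0.01–0.02 rad short of closed, at about 23 N on the bar. I put that down to the bar having shifted in the fingers. To settle it I let go and touched the bar's top with closed fingertips: it was firm at 49.7 mm under about 10 N, exactly the closed height.

**Small deviation:** the tool was tilted about 0.5° while pressing. The casting looked level and fully down afterwards.

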